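# Close up the fuse row and pinch-lift the fuse carrier from its dock

### The job

While the fuse carrier is still latched in its dock, slide the loose blue fuse module along the carrier's trough until it sits flush against the row of cream modules, leaving no gap. Then pinch the carrier's two orange side catches together with the fingers to unlatch it, keep them squeezed fully in, and lift the carrier, level and with the blue module still flush in its row, about 10 cm above its seat; finish holding it there, still and in the air, without letting go. Never wrench the carrier out with a catch unpressed or drop it, and leave the other things on the bench where they are.

Things in the scene. Friction and masses are not known exactly. Their poses are not given: they have to be found in the camera images.
- dock: Fixed aluminium plate, 184 x 96 x 12 mm, with blue blocks; the carrier sits latched in it. Origin under its middle, on the bench; x along the carrier, z up. Seat for the carrier at z = 12 mm. Two blue latch jaws at y = +-29.5 to +-44 mm, x +-16 mm, tops at z = 29 mm; end stops (x up to +93 mm) and guides reach z = 18 mm. May change places with the yellow bin.
- carrier: Black fuse carrier, 0.22 kg, loose but latched in the dock with 1 mm play. Origin: middle of its underside; axes as the dock's. Floor x -76 to +84, y +-18 mm, 8 mm thick; trough 30 mm wide, wall tops z = 14 mm, open at +x. Three cream copper-banded modules fixed in one row, x -72 to +24, y +-13.5 mm, tops z = 42 mm. Comes up freely once both catches are in by over 4 mm.
- module: Loose blue copper-banded module, 32 mm long (x) by 27 mm wide (y) by 34 mm high, 0.05 kg or so, standing on the carrier's floor in the trough, 8 to 22 mm clear of the cream row on its +x side. Origin: middle of its underside; axes as the carrier's. Flush at x = +40, z = 8 mm in the carrier's frame (-x face against the row). Slides easily; push its +x end or grip its sides.
- catch_left (a joint): How far the orange catch on the carrier's +y side is pressed in, m: 0 out (latched), 0.005 fully in. Spring: about 2 N to start, 6 N fully in. Its tooth grips under the dock's jaw until pressed in by 3 to 4 mm.
- catch_right (a joint): The same for the orange catch on the -y side.
- catch_left_pad (a point): Middle of the outer face of the left catch's ribbed finger pad: carrier's frame x = 0, y = +28, z = 50 mm when out. The catch is an upright plate, 24 mm wide (x), 5 mm thick, top at z = 62 mm. Outer faces of the two are 56 mm apart when out, 46 mm fully in. Jaws end at z = 17 mm (carrier's frame).
- catch_right_pad (a point): The same for the right catch: x = 0, y = -28 mm, z = 50 mm in the carrier's frame.
- bin: Fixed open yellow bin, 150 x 110 x 55 mm, origin under its middle; leave alone.
- spare_a: Cream spare fuse module in the bin, 32 mm long (x) by 27 mm wide (y) by 34 mm high, 0.05 kg or so; leave alone.
- spare_b: Another cream spare module in the bin; leave alone.
- driver: Screwdriver lying on the bench; leave alone.
- tape: Cream ring-shaped core, 68 mm across, 22 mm high; leave alone.
- insulator: Cream and copper insulator spool with square black ends, 108 mm long, 40 mm high; leave alone.
- carton: Small cardboard carton 90 x 60 x 45 mm; leave alone.
Things that resemble listed ones, but are neither listed nor needed, are in the scene too. Of the things that look like the carrier, the largest one is meant.

How it is judged:
By the outcome, as a careful person would: the job done as asked, in the order asked, and still so for the second after the job is handed in, while the arm keeps its last pose, push and grip.
It also fails if it takes over 48 s, if anything falls off the work surface, if the arm or the gripper's body presses on something with over 40 N, if the wrist force passes 120 N, or if a joint passes its speed limit or range.

### The arm

A 6-joint arm with a two-finger parallel gripper is mounted at the origin on the work surface. World frame = base frame: x ahead of the robot, y to its left, z up, the work surface at z = 0. Lengths are in m, angles in degrees, forces in N, time in s.
With the tool pointing down it reaches from about 0.4 to 0.825 m from the base axis. Payload 7 kg.
Tool frame: the origin (TCP) lies midway between the tips of the shut fingers; the grasp point (between the pads) lies 19 mm behind it; z points along the fingers, y is the direction in which the jaws open and shut (so a half turn about z gives the same grasp; the last joint's range is limited). The gripper opens to 88 mm and grips with 3 to 60 N. Pads are 19 mm wide; open, the fingers measure 130 mm over their backs; the gripper's body (78 mm by 193 mm) begins 47 mm behind the grasp point.
Start: joints at [84.918, 20.546, 0.682, 0, -70.136, -16.507], TCP at [0.248, 0.628, 0.227] pointing down, gripper open.
Joint ranges: [-176.03, 176.03], [-82.01, 121.73], [-58.28, 71.71], [-173.87, 95.51], [-174.79, -0.11], [-173.66, 173.66]. Speed limits (degrees/s): [136.94, 136.94, 172.46, 180, 180, 180].

### API

Orientations are given as [roll, pitch, yaw] about the fixed x, y, z axes, in that order (R = Rz(yaw) Ry(pitch) Rx(roll)).
In Python, from plant import ctrl, snapshot gives the robot as it stands.
- The arm moves only by the shell command python3 -m pendant 'ROWS'. ROWS is JSON, a list of rows, each a list of 7 numbers: the shift along the tool's x, y, z in m, then the turn, a rotation vector about the tool's x, y, z in rad, then the opening, from -1 (shut) to 1 (fully open), so that 0 is half open. In form: [[x, y, z, ax, ay, az, jaw], ...]. A call has 1 to 12 rows; each row is the pose to reach, as a shift and turn from the pose commanded when the call began, along the tool's axes at that moment; what a row does not reach only later rows make up. A row lasts 1/8 s, in which the tool goes at most 62.5 mm and 10.7 degrees, less where a joint would pass 70% of its speed; a pose out of reach is approached as far as the arm can. A call with a gripper value outside its range is refused whole. The fingers move at their own pace and stop on an object; the grip force is fixed at half the most. Time passes only in rows, so rows that repeat a pose let the fingers close. It gives the time, the measured TCP pose, the force and the opening at its end, in the units of the state.
- ctrl.get_obs(): the state, without advancing time (a new reading comes with each control period).
- snapshot(name): name is "scene" or "top"; returns a dict with "image" (384x512x3 uint8, blue, green, red), "mtx" (3x3 intrinsics, pixels), "eye" and "attitude" of the camera in the world. Camera axes: x right, y up, looking along -z (the intrinsics and any distortion apply to the point x, -y, -z); pixel columns grow to the right and rows downward; lengths in m; the calibration is good to about 2 mm. A picture is of the moment at which its call begins. There is no depth.
- ctrl.close_job(): hands the job in, once; it reports no verdict.
The state is a dict: "clock": time; "joint_pos": joint angles; "qvel": joint speeds; "tau": joint torques, N m; "tool_pos": TCP position; "orientation": TCP orientation; "force": force on the tool from outside, world axes, zero at the start; "moment": the same for the moment, N m; "opening": finger opening in m.
Only numpy, scipy, OpenCV 4.12 (cv2) and the standard library are available. Lean on these libraries where they do the work, as an engineer would, in place of code of your own. Each camera call takes 0.05 s, during which the arm holds its last target.

## Working session

There is one attempt and no reset: what is moved stays moved. The work goes in short steps, Python scripts to look and compute and a shell command to move; the robot and the scene stay as the last step left them, time stands still between calls to the robot, and variables do not carry over. Pictures are saved under pics/ and viewed, and the job is handed in when it is done.

```bash
ls; mkdir -p pics; python3 - <<'E'
from plant import ctrl, snapshot
import cv2
print(ctrl.get_obs())
for n in ("scene","top"):
    s=snapshot(n); cv2.imwrite(f"pics/{n}0.png",s["image"]); print(n,s["mtx"],s["eye"],s["attitude"],[k for k in s])
E
```

```text
pics
{'clock': 0.0, 'joint_pos': array([ 8.49189311e+01,  2.05892615e+01,  6.32857725e-01, -1.96105340e-02,
       -7.01354947e+01, -1.65070399e+01]), 'qvel': array([ 0.10760702, -0.01933247,  0.00749398, -0.00720714, -0.06747066,
       -0.0404611 ]), 'tau': array([-2.39096429e-03, -5.82713592e+01,  2.93059856e+01,  6.99760705e+00,
        6.95106952e-03, -1.64217281e-04]), 'tool_pos': array([0.2481998 , 0.62717837, 0.22564187]), 'orientation': array([ 1.79906651e+02, -8.43844422e-03, -2.15947803e+01]), 'force': array([ 0.79960464, -1.12099464,  0.19941742]), 'moment': array([ 0.02979069,  0.04665435, -0.03728527]), 'opening': 0.0876987486043463}
scene [[482.10353628   0.         245.12660337]
 [  0.         482.10353628 192.36814442]
 [  0.           0.           1.        ]] [ 1.25808172 -0.1318455   1.13844589] [36.35398543  0.4594578  79.06386583] ['image', 'mtx', 'eye', 'attitude']
top [[493.96566157   0.         260.05145783]
 [  0.         493.96566157 189.98627399]
 [  0.           0.           1.        ]] [0.3114903  0.01363611 1.44241913] [ 7.84778509e+00  8.63619304e-02 -9.08904100e+01] ['image', 'mtx', 'eye', 'attitude']
```

View pics/scene0.png

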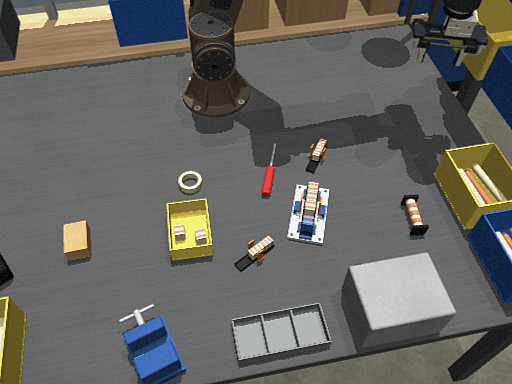

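View pics/top0.png

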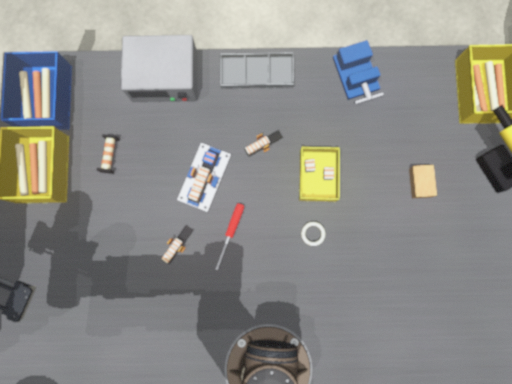

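The dock (white plate) with the large carrier sits at about (310,213) in scene and (204,177) in top. Two smaller lookalikes stand nearby. I'll zoom in.

```bash
python3 - <<'E'
import cv2
a=cv2.imread("pics/scene0.png")[170:260,270:350]; b=cv2.imread("pics/top0.png")[135:220,165:245]
cv2.imwrite("pics/zs0.png",cv2.resize(a,None,fx=6.5,fy=6.5,interpolation=cv2.INTER_CUBIC))
cv2.imwrite("pics/zt0.png",cv2.resize(b,None,fx=7,fy=7,interpolation=cv2.INTER_CUBIC))
E
```

```text
(no output)
```

View pics/zs0.png

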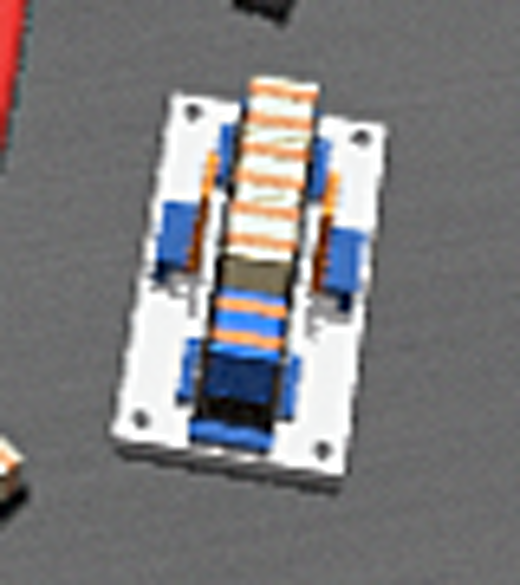

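View pics/zt0.png

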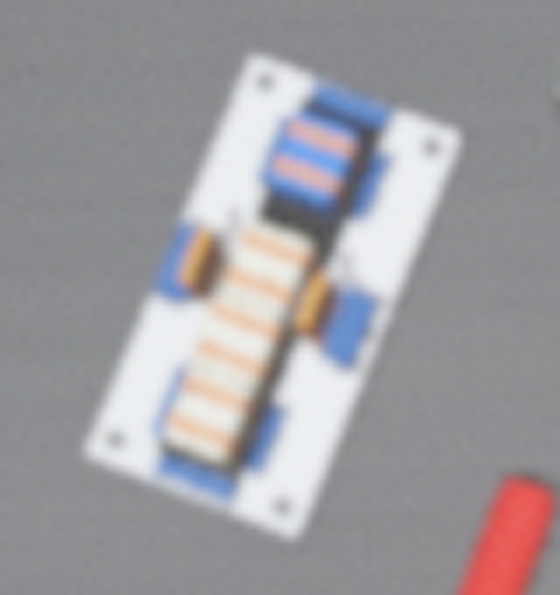

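```bash
cat > h.py <<'E'
import numpy as np, cv2
from scipy.spatial.transform import Rotation as R
from scipy.optimize import least_squares
CAM={"scene":(482.10353628,245.12660337,192.36814442,[1.25808172,-0.1318455,1.13844589],[36.35398543,0.4594578,79.06386583]),
"top":(493.96566157,260.05145783,189.98627399,[0.3114903,0.01363611,1.44241913],[7.84778509,0.0863621,-90.890841])}
def proj(n,P):
    f,cx,cy,e,a=CAM[n]; p=(np.atleast_2d(P)-e)@R.from_euler('xyz',a,degrees=True).as_matrix()
    return np.c_[cx+f*p[:,0]/-p[:,2], cy-f*p[:,1]/-p[:,2]]
def unproj(n,uv,z):
    f,cx,cy,e,a=CAM[n]; uv=np.atleast_2d(uv)
    d=np.c_[(uv[:,0]-cx)/f,-(uv[:,1]-cy)/f,-np.ones(len(uv))]@R.from_euler('xyz',a,degrees=True).as_matrix().T
    return np.array(e)+d*((z-e[2])/d[:,2])[:,None]
def w(pose,L):
    x,y,t=pose; L=np.atleast_2d(L); c,s=np.cos(t),np.sin(t)
    return np.c_[x+c*L[:,0]-s*L[:,1], y+s*L[:,0]+c*L[:,1], L[:,2]]
def unz(uv,k,o): return (np.array(uv)+.5)/k-.5+np.array(o)
E
python3 - <<'E'
from h import *
t=unz([(250,52),(463,133),(298,540),(85,458)],7,(165,135))
s=unz([(115,437),(345,475),(387,125),(170,93)],6.5,(270,170))
# order top: (+x,+y),(+x,-y),(-x,-y),(-x,+y); check sizes
T=unproj("top",t,.012); S=unproj("scene",s,.012); 
print(T.round(4)); print(S.round(4))
L=np.array([(.092,.048,.012),(.092,-.048,.012),(-.092,-.048,.012),(-.092,.048,.012)])
for nm,f in (("top",lambda p:proj("top",w(p,L))-t),("scene",lambda p:proj("scene",w(p,L))-s)):
    r=least_squares(lambda p:f(p).ravel(),[.6,.1,.0]); print(nm,r.x,np.degrees(r.x[2]),r.fun.round(2))
r=least_squares(lambda p:np.r_[(proj("top",w(p,L))-t).ravel(),(proj("scene",w(p,L))-s).ravel()],[.6,.1,0]); print(r.x,np.degrees(r.x[2]),r.fun.round(2))
p=r.x
# module top face centre z=54mm
for n,uv in (("top",unz([(290,117),(362,137),(340,205),(265,180)],7,(165,135))),):
    print(((unproj(n,uv,.054)[:,:2]-p[:2])@np.array([[np.cos(p[2]),-np.sin(p[2])],[np.sin(p[2]),np.cos(p[2])]])).round(4))
# row end edge in top: 
uv=unz([(240,222),(315,240),(232,465),(160,442)],7,(165,135))
print(((unproj("top",uv,.054)[:,:2]-p[:2])@np.array([[np.cos(p[2]),-np.sin(p[2])],[np.sin(p[2]),np.cos(p[2])]])).round(4))
uv=unz([(215,300),(285,307),(297,265),(225,257)],6.5,(270,170))
print("sc",((unproj("scene",uv,.054)[:,:2]-p[:2])@np.array([[np.cos(p[2]),-np.sin(p[2])],[np.sin(p[2]),np.cos(p[2])]])).round(4))
E
```

```text
[[0.655  0.1876 0.012 ]
 [0.6186 0.0977 0.012 ]
 [0.4473 0.1675 0.012 ]
 [0.483  0.2561 0.012 ]]
[[0.6118 0.1004 0.012 ]
 [0.648  0.1893 0.012 ]
 [0.4775 0.2589 0.012 ]
 [0.441  0.1682 0.012 ]]
top [ 0.55096363  0.17721744 -0.38334384] -21.9639840283924 [ 0.09  0.24 -0.21  0.08  0.12 -0.12  0.   -0.2 ]
scene [ 0.54150794  0.17952226 -0.37200582] -21.31436362182328 [ 35.58   4.69 -35.2   -6.52 -33.59  -5.63  32.56   3.85]
[ 0.54680153  0.17803491 -0.37965802] -21.75280206594498 [-3.200e-01  1.630e+00 -5.600e-01  1.380e+00 -3.000e-02  1.300e+00
 -2.000e-01  1.320e+00  3.533e+01  6.530e+00 -3.551e+01 -4.940e+00
 -3.337e+01 -4.210e+00  3.283e+01  5.490e+00]
[[ 0.07    0.015 ]
 [ 0.0727 -0.0156]
 [ 0.0432 -0.0176]
 [ 0.0419  0.0149]]
[[ 0.0221  0.0179]
 [ 0.0261 -0.0134]
 [-0.0717 -0.0162]
 [-0.0734  0.0145]]
sc [[ 0.0417 -0.0155]
 [ 0.0398  0.0134]
 [ 0.018   0.0161]
 [ 0.0194 -0.0139]]
```

```bash
python3 - <<'E'
from h import *
t=unz([(250,52),(463,133),(298,540),(85,458)],7,(165,135))
s=unz([(345,475),(115,437),(170,93),(387,125)],6.5,(270,170))
L=np.array([(.092,.048,.012),(.092,-.048,.012),(-.092,-.048,.012),(-.092,.048,.012)])
for nm,q in (("top",t),("scene",s)):
    r=least_squares(lambda p:(proj(nm,w(p,L))-q).ravel(),[.55,.17,-.38]); print(nm,r.x,np.degrees(r.x[2]),r.fun.round(2))
from plant import snapshot
for n in("top","scene"):
    print(n,proj(n,[[0,0,0],[.2482,.6272,.2256]]).round(1), snapshot(n)["attitude"], snapshot(n).keys())
print("tape", unproj("top",[(313.5,234)],.011),unproj("scene",[(190,182)],.011))
E
python3 - <<'E'
import cv2
a=cv2.imread("pics/scene0.png")
cv2.imwrite("pics/zg.png",cv2.resize(a[0:110,402:512],None,fx=5,fy=5,interpolation=cv2.INTER_CUBIC))
E
```

```text
top [ 0.55096363  0.17721744 -0.38334384] -21.963983994371326 [ 0.09  0.24 -0.21  0.08  0.12 -0.12  0.   -0.2 ]
scene [ 0.54457612  0.17918549 -0.38323966] -21.95801532388924 [-0.01 -0.06 -0.02  0.07  0.32  0.04 -0.29 -0.03]
top [[267.4 370. ]
 [  7.9 288.4]] [ 7.84778509e+00  8.63619304e-02 -9.08904100e+01] dict_keys(['image', 'mtx', 'eye', 'attitude'])
scene [[216.1  94. ]
 [437.7  63.3]] [36.35398543  0.4594578  79.06386583] dict_keys(['image', 'mtx', 'eye', 'attitude'])
tape [[ 0.37801011 -0.13968551  0.011     ]] [[ 0.37240622 -0.13578008  0.011     ]]
```

View pics/zg.png

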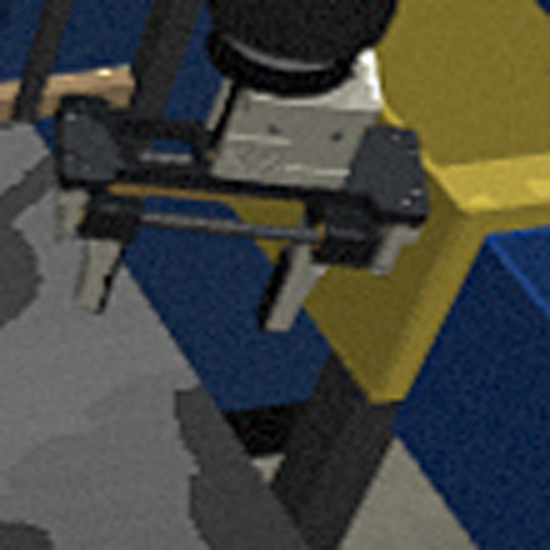

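The two cameras disagree on the dock by about 6 mm. The measured fingertip sits about 1 px right of its projection in the scene view. I'll hover beyond the module with the fingers shut and calibrate against the tool there.

```bash
cat >> h.py <<'E'
def go(target, yawdeg, dock=None):
    from plant import ctrl
    o=ctrl.get_obs(); Rt=R.from_euler('xyz',o["orientation"],degrees=True)
    d=Rt.inv().apply(np.array(target)-o["tool_pos"])
    rv=(Rt.inv()*R.from_euler('xyz',[180,0,yawdeg],degrees=True)).as_rotvec()
    print("shift",d.round(4),"turn",rv.round(4)); return d
E
python3 - <<'E'
from h import *
p=(.5478,.178,np.radians(-21.96))
go(w(p,[.10,0,.13])[0],-21.96)
E
```

```text
shift [0.5439 0.3083 0.0965] turn [ 0.0006 -0.0001  0.0065]
```

```bash
python3 -m pendant '[[0.045,0.026,0,0,0,0,-1],[0.09,0.051,0,0,0,0,-1],[0.14,0.08,0,0,0,0.002,-1],[0.19,0.108,0,0,0,0.004,-1],[0.24,0.136,0,0,0,0.006,-1],[0.29,0.164,0,0,0,0.006,-1],[0.34,0.193,0,0,0,0.006,-1],[0.39,0.221,0,0,0,0.006,-1],[0.44,0.249,0.02,0,0,0.006,-1],[0.485,0.275,0.05,0,0,0.006,-1],[0.522,0.296,0.08,0,0,0.006,-1],[0.544,0.308,0.096,0,0,0.006,-1]]'
python3 -m pendant '[[0,0,0,0,0,0,-1],[0,0,0,0,0,0,-1]]'
python3 - <<'E'
from plant import ctrl, snapshot
import cv2
o=ctrl.get_obs(); print(o["clock"],o["tool_pos"],o["orientation"],o["force"],o["opening"])
from h import proj
for n in ("scene","top"):
    s=snapshot(n); print(proj(n,[o["tool_pos"]]))
    cv2.imwrite(f"pics/{n}1.png",s["image"])
    c=s["image"][170:260,270:350] if n=="scene" else s["image"][135:220,165:245]
    cv2.imwrite(f"pics/z{n}1.png",cv2.resize(c,None,fx=6.5,fy=6.5,interpolation=cv2.INTER_CUBIC))
E
```

```text
clock: 1.8
tool_pos: [0.6411, 0.1387, 0.1284]
orientation: [179.9, 0.1, -22.0]
force: [-0.1, 0.6, 0.9]
opening: 0.0001
clock: 2.05
tool_pos: [0.641, 0.1413, 0.1309]
orientation: [-180.0, -0.0, -21.9]
force: [0.3, 1.5, -0.3]
opening: 0.0005
2.05 [0.64096789 0.14129664 0.13085458] [-1.79990745e+02 -1.41847199e-02 -2.19380111e+01] [ 0.33034895  1.51686927 -0.33924324] 0.0005399720431243331
[[309.05871211 219.20600193]]
[[211.98822667 136.60004172]]
```

View pics/scene1.png

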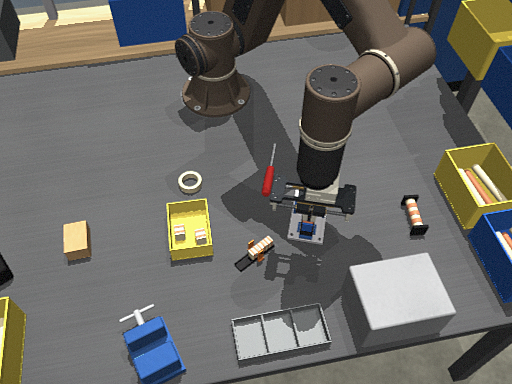

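View pics/ztop1.png

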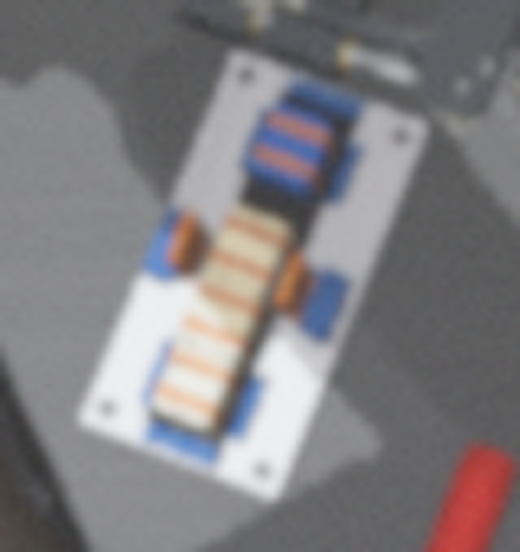

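```bash
python3 - <<'E'
import cv2
a=cv2.imread("pics/scene1.png")[175:255,260:365]; cv2.imwrite("pics/zs1.png",cv2.resize(a,None,fx=7,fy=7,interpolation=cv2.INTER_CUBIC))
a=cv2.imread("pics/top1.png")[80:220,150:300]; cv2.imwrite("pics/zt1.png",cv2.resize(a,None,fx=4,fy=4,interpolation=cv2.INTER_CUBIC))
from plant import ctrl
for i in range(4): 
    o=ctrl.get_obs(); print(o["clock"],o["tool_pos"])
E
```

```text
2.15 [0.64093568 0.14198009 0.13152705]
2.15 [0.64093568 0.14198009 0.13152705]
2.15 [0.64093568 0.14198009 0.13152705]
2.15 [0.64093568 0.14198009 0.13152705]
```

View pics/zs1.png

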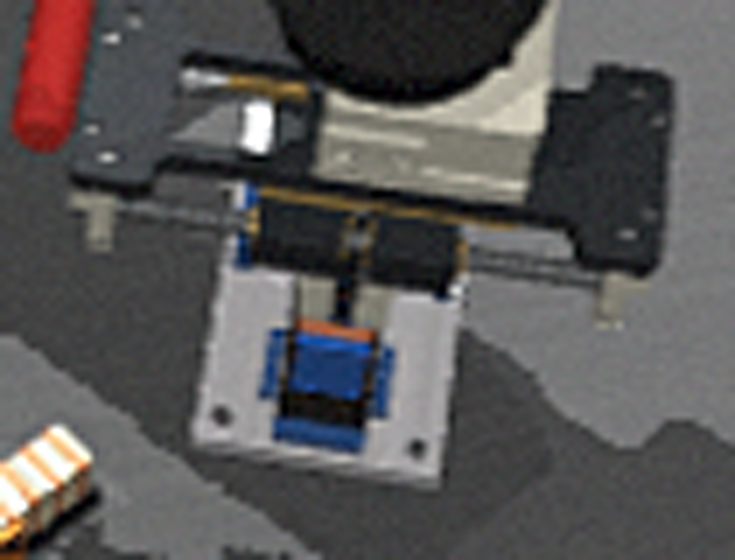

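View pics/zt1.png

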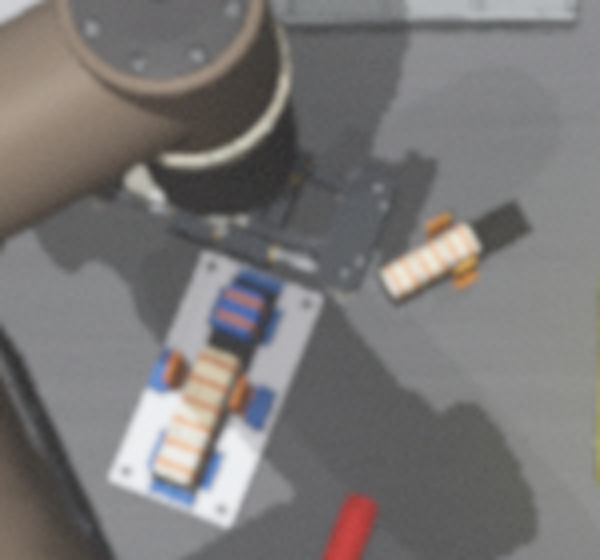

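```bash
python3 - <<'E'
from h import *
P=np.array([.641,.1418,.1313]); th=np.radians(-21.96); ux=np.array([np.cos(th),np.sin(th),0]); uy=np.array([-ux[1],ux[0],0])
for n,o,k in(("scene",(260,175),7),("top",(150,80),4)):
    for nm,q in (("tip",P),("front",P+.0095*ux),("L",P+.0095*ux+.01*uy),("R",P+.0095*ux-.01*uy),("back",P-.0095*ux)):
        print(n,nm,((proj(n,[q])[0]-o+.5)*k-.5).round(0))
E
```

```text
scene tip [348. 312.]
scene front [345. 334.]
scene L [373. 338.]
scene R [317. 329.]
scene back [351. 290.]
top tip [249. 228.]
top front [254. 215.]
top L [240. 210.]
top R [267. 220.]
top back [243. 240.]
```

```bash
cat >> h.py <<'E'
DOCK=(.5500,.1776,np.radians(-21.96))
def dk():
    from plant import ctrl
    o=ctrl.get_obs(); d=o["tool_pos"]-[DOCK[0],DOCK[1],0]; c,s=np.cos(DOCK[2]),np.sin(DOCK[2])
    f=o["force"]
    print("t",round(o["clock"],2),"dock xyz mm",(1e3*np.array([c*d[0]+s*d[1],-s*d[0]+c*d[1],d[2]])).round(1),"rpy",o["orientation"].round(2),"F dock",np.round([c*f[0]+s*f[1],-s*f[0]+c*f[1],f[2]],1),"open",round(o["opening"]*1e3,1))
E
python3 - <<'E'
from h import *
dk(); go(w(DOCK,[.098,0,.035])[0],-21.96)
E
```

```text
t 2.15 dock xyz mm [ 97.7   1.  131.5] rpy [-1.7994e+02 -6.0000e-02 -2.1880e+01] F dock [-0.6  0.2  0.6] open 0.7
shift [0.0002 0.0011 0.0965] turn [-0.0011 -0.001   0.0014]
```

```bash
python3 -m pendant '[[0,0.001,0.03,0,0,0,-1],[0,0.001,0.065,0,0,0,-1],[0,0.001,0.088,0,0,0,-1],[0,0.001,0.096,0,0,0,-1],[0,0.001,0.096,0,0,0,-1],[0,0.001,0.096,0,0,0,-1]]'
python3 - <<'E'
from h import *
from plant import ctrl, snapshot
dk()
a=snapshot("scene")["image"][175:255,260:365]; cv2.imwrite("pics/zs2.png",cv2.resize(a,None,fx=7,fy=7,interpolation=cv2.INTER_CUBIC))
a=snapshot("top")["image"][135:220,165:245]; cv2.imwrite("pics/zt2.png",cv2.resize(a,None,fx=7,fy=7,interpolation=cv2.INTER_CUBIC))
dk()
P=ctrl.get_obs()["tool_pos"]; th=np.radians(-21.96); ux=np.array([np.cos(th),np.sin(th),0]); uy=np.array([-ux[1],ux[0],0])
for n,o,k in(("scene",(260,175),7),("top",(165,135),7)):
    for nm,q in (("tip",P),("front",P+.0095*ux),("L",P+.0095*ux+.021*uy),("R",P+.0095*ux-.021*uy),("back",P-.0095*ux)):
        print(n,nm,((proj(n,[q])[0]-o+.5)*k-.5).round(0))
E
```

```text
clock: 2.9
tool_pos: [0.6413, 0.1408, 0.0361]
orientation: [-179.9, -0.1, -21.9]
force: [0.1, 0.0, -0.2]
opening: 0.0001
t 2.9 dock xyz mm [98.5 -0.  36.1] rpy [-1.7991e+02 -9.0000e-02 -2.1900e+01] F dock [ 0.1  0.1 -0.2] open 0.1
t 3.0 dock xyz mm [98.4 -0.3 35.9] rpy [-1.7991e+02 -8.0000e-02 -2.1920e+01] F dock [0.5 0.2 0.2] open 0.4
scene tip [320. 451.]
scene front [317. 472.]
scene L [373. 481.]
scene R [261. 463.]
scene back [323. 430.]
top tip [356.  69.]
top front [364.  49.]
top L [318.  31.]
top R [411.  66.]
top back [348.  90.]
```

View pics/zs2.png

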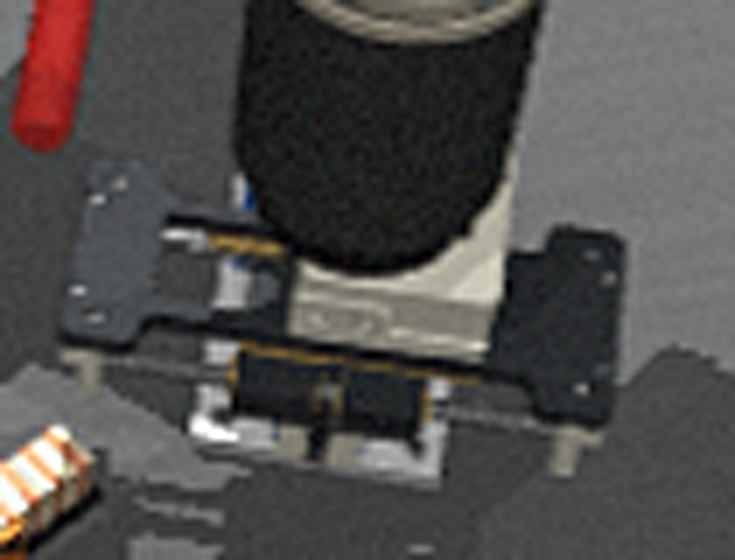

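View pics/zt2.png

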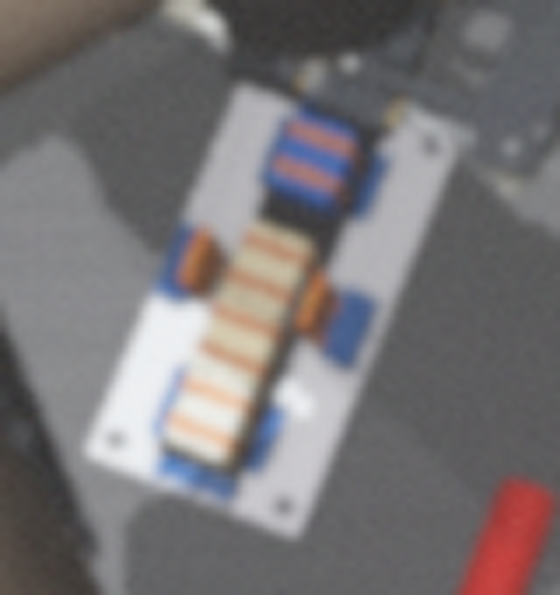

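Top image: blue module at (313,155), still about 14 mm clear of the row, with the fingers beyond its +x end. I'll push along tool −x.

```bash
python3 -m pendant '[[-0.005,0,0,0,0,0,-1],[-0.01,0,0,0,0,0,-1],[-0.015,0,0,0,0,0,-1],[-0.019,0,0,0,0,0,-1],[-0.022,0,0,0,0,0,-1],[-0.025,0,0,0,0,0,-1],[-0.027,0,0,0,0,0,-1],[-0.027,0,0,0,0,0,-1]]'
python3 - <<'E'
from h import *
from plant import snapshot
dk()
a=snapshot("top")["image"][135:220,165:245]; cv2.imwrite("pics/zt3.png",cv2.resize(a,None,fx=7,fy=7,interpolation=cv2.INTER_CUBIC))
dk()
E
```

```text
clock: 4.0
tool_pos: [0.6153, 0.1502, 0.0345]
orientation: [180.0, 0.0, -21.9]
force: [-0.4, -0.5, 0.7]
opening: 0.0003
t 4.0 dock xyz mm [70.8 -1.  34.5] rpy [ 1.7999e+02  1.0000e-02 -2.1930e+01] F dock [-0.2 -0.6  0.7] open 0.3
t 4.05 dock xyz mm [70.9 -0.9 34.5] rpy [ 1.800e+02  1.000e-02 -2.193e+01] F dock [ 0.1 -0.1 -0.5] open 0.4
```

View pics/zt3.png

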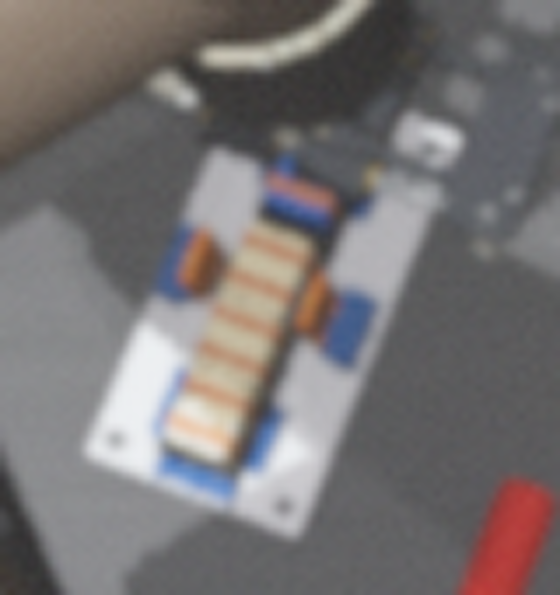

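The module has begun to move: its near edge is now at about (297,215) and the gap to the row is smaller. I'll continue in small steps, watching the force.

```bash
python3 -m pendant '[[-0.001,0,0,0,0,0,-1],[-0.002,0,0,0,0,0,-1],[-0.003,0,0,0,0,0,-1],[-0.004,0,0,0,0,0,-1],[-0.004,0,0,0,0,0,-1]]'
python3 - <<'E'
from h import *
dk()
E
python3 -m pendant '[[-0.001,0,0,0,0,0,-1],[-0.0015,0,0,0,0,0,-1],[-0.0015,0,0,0,0,0,-1]]'
python3 - <<'E'
from h import *
from plant import snapshot
dk()
a=snapshot("top")["image"][135:220,165:245]; cv2.imwrite("pics/zt4.png",cv2.resize(a,None,fx=7,fy=7,interpolation=cv2.INTER_CUBIC))
dk()
E
```

```text
clock: 4.68
tool_pos: [0.6116, 0.1517, 0.0346]
orientation: [180.0, 0.0, -21.9]
force: [-0.1, 0.4, 0.2]
opening: 0.0005
t 4.67 dock xyz mm [66.8 -0.9 34.6] rpy [ 1.800e+02  1.000e-02 -2.193e+01] F dock [-0.2  0.3  0.2] open 0.5
clock: 5.05
tool_pos: [0.6103, 0.1523, 0.0346]
orientation: [180.0, 0.0, -21.9]
force: [-0.1, 0.2, 0.4]
opening: 0.0006
t 5.05 dock xyz mm [65.4 -0.9 34.6] rpy [180.     0.   -21.93] F dock [-0.2  0.2  0.4] open 0.6
t 5.1 dock xyz mm [65.4 -0.9 34.5] rpy [ 1.800e+02  1.000e-02 -2.193e+01] F dock [-0.2  0.1  0.5] open 0.7
```

View pics/zt4.png

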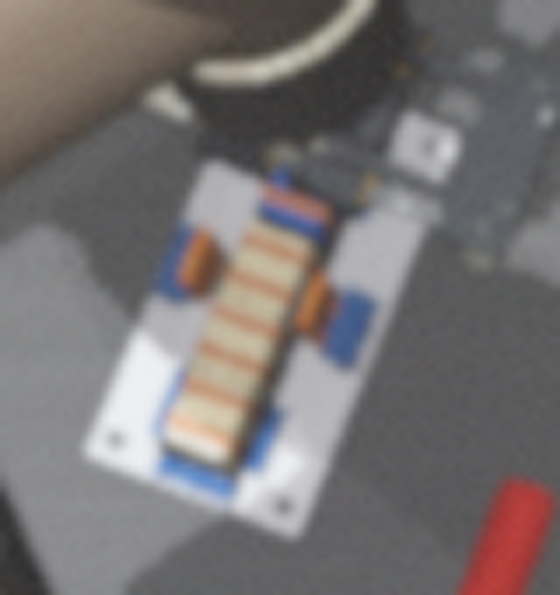

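```bash
python3 -m pendant '[[-0.0005,0,0,0,0,0,-1],[-0.001,0,0,0,0,0,-1],[-0.001,0,0,0,0,0,-1]]'
python3 -c "from h import *;dk()"
python3 -m pendant '[[-0.0005,0,0,0,0,0,-1],[-0.001,0,0,0,0,0,-1],[-0.001,0,0,0,0,0,-1]]'
python3 -c "from h import *;dk()"
```

```text
clock: 5.48
tool_pos: [0.6094, 0.1527, 0.0345]
orientation: [180.0, 0.0, -21.9]
force: [0.4, 0.3, -0.5]
opening: 0.0009
t 5.47 dock xyz mm [64.4 -0.9 34.5] rpy [180.     0.   -21.93] F dock [ 0.2  0.5 -0.5] open 0.9
clock: 5.85
tool_pos: [0.6085, 0.1531, 0.0346]
orientation: [-180.0, 0.0, -21.9]
force: [0.6, 0.1, 0.4]
opening: 0.0001
t 5.85 dock xyz mm [63.4 -0.9 34.6] rpy [-180.      0.    -21.93] F dock [0.5 0.3 0.4] open 0.1
```

```bash
python3 -m pendant '[[-0.0005,0,0,0,0,0,-1],[-0.001,0,0,0,0,0,-1],[-0.001,0,0,0,0,0,-1]]'
python3 -c "from h import *;dk()"
python3 -m pendant '[[-0.0005,0,0,0,0,0,-1],[-0.001,0,0,0,0,0,-1],[-0.001,0,0,0,0,0,-1]]'
python3 - <<'E'
from h import *
from plant import snapshot
dk()
a=snapshot("top")["image"][135:220,165:245]; cv2.imwrite("pics/zt5.png",cv2.resize(a,None,fx=7,fy=7,interpolation=cv2.INTER_CUBIC))
dk()
E
```

```text
clock: 6.22
tool_pos: [0.6075, 0.1534, 0.0346]
orientation: [180.0, 0.0, -21.9]
force: [-0.3, 1.5, -0.6]
opening: 0.0004
t 6.22 dock xyz mm [62.4 -0.9 34.6] rpy [180.     0.   -21.94] F dock [-0.8  1.3 -0.6] open 0.4
clock: 6.6
tool_pos: [0.6066, 0.1538, 0.0346]
orientation: [-180.0, -0.0, -21.9]
force: [-0.5, -0.5, -0.4]
opening: 0.0005
t 6.6 dock xyz mm [61.4 -0.9 34.6] rpy [-180.     -0.    -21.93] F dock [-0.3 -0.6 -0.4] open 0.5
t 6.65 dock xyz mm [61.4 -1.  34.6] rpy [180.     0.   -21.93] F dock [ 0.1 -0.4  0.1] open 0.4
```

View pics/zt5.png

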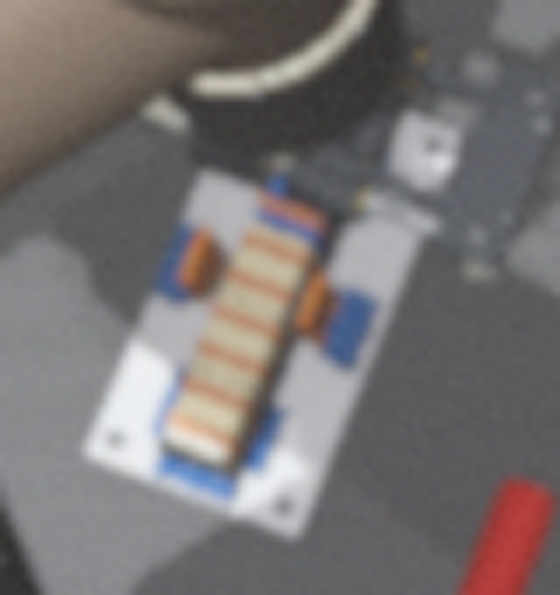

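```bash
for i in 1; do python3 -m pendant '[[-0.0005,0,0,0,0,0,-1],[-0.001,0,0,0,0,0,-1],[-0.001,0,0,0,0,0,-1]]'; done
python3 -c "from h import *;dk()"
python3 -m pendant '[[-0.0005,0,0,0,0,0,-1],[-0.001,0,0,0,0,0,-1],[-0.001,0,0,0,0,0,-1]]'
python3 -c "from h import *;dk()"
```

```text
clock: 7.02
tool_pos: [0.6059, 0.1542, 0.0346]
orientation: [-180.0, -0.0, -21.9]
force: [1.4, -1.2, -0.4]
opening: 0.0002
t 7.03 dock xyz mm [60.6 -0.8 34.6] rpy [-1.7999e+02 -2.0000e-02 -2.1930e+01] F dock [ 1.7 -0.6 -0.4] open 0.2
clock: 7.4
tool_pos: [0.6053, 0.1545, 0.0348]
orientation: [-180.0, -0.0, -21.9]
force: [5.1, -1.3, -0.9]
opening: 0.0004
t 7.4 dock xyz mm [60.  -0.7 34.8] rpy [-1.7998e+02 -5.0000e-02 -2.1920e+01] F dock [ 5.2  0.7 -0.9] open 0.4
```

```bash
python3 -m pendant '[[-0.0005,0,0,0,0,0,-1],[-0.0008,0,0,0,0,0,-1],[-0.0008,0,0,0,0,0,-1]]'
python3 - <<'E'
from h import *
from plant import snapshot
dk()
a=snapshot("top")["image"][135:220,165:245]; cv2.imwrite("pics/zt6.png",cv2.resize(a,None,fx=7,fy=7,interpolation=cv2.INTER_CUBIC))
dk()
E
```

```text
clock: 7.78
tool_pos: [0.6053, 0.1548, 0.0351]
orientation: [-179.9, -0.1, -21.9]
force: [6.4, -3.1, 0.0]
opening: 0.0003
t 7.78 dock xyz mm [59.8 -0.4 35.1] rpy [-1.7994e+02 -1.1000e-01 -2.1910e+01] F dock [ 7.1 -0.5  0. ] open 0.3
t 7.83 dock xyz mm [59.8 -0.5 35.1] rpy [-1.7994e+02 -1.1000e-01 -2.1910e+01] F dock [ 6.5 -0.6 -0.6] open 0.5
```

View pics/zt6.png

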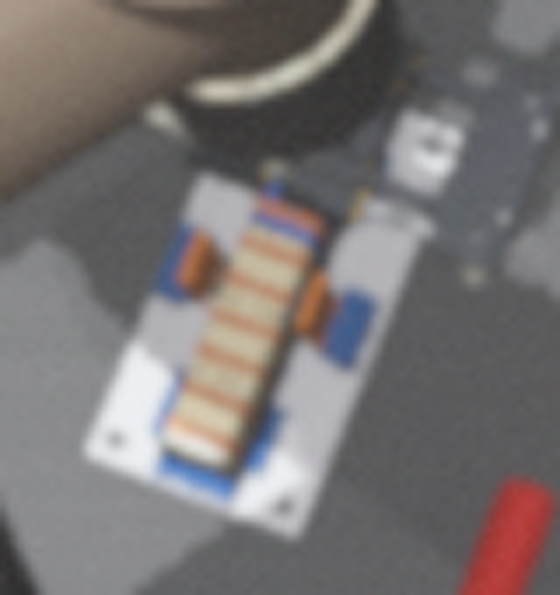

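The top image shows no gap at (286,232), and the +x resistance force rose to 7 N, so the module is flush. Now back off, rise, move over the catches and open.

```bash
python3 -m pendant '[[0.006,0,0,0,0,0,-1],[0.016,0,0,0,0,0,-1],[0.02,0,-0.03,0,0,0,-1],[0.02,0,-0.075,0,0,0,-1],[0.01,0,-0.105,0,0,0,-0.5],[-0.02,-0.001,-0.115,0,0,0,1],[-0.045,-0.001,-0.115,0,0,0,1],[-0.061,-0.001,-0.115,0,0,0,1],[-0.061,-0.001,-0.115,0,0,0,1],[-0.061,-0.001,-0.115,0,0,0,1]]'
python3 - <<'E'
from h import *
from plant import snapshot
dk()
a=snapshot("scene")["image"]; cv2.imwrite("pics/zs7.png",cv2.resize(a[155:255,255:375],None,fx=6,fy=6,interpolation=cv2.INTER_CUBIC))
a=snapshot("top")["image"][135:220,165:245]; cv2.imwrite("pics/zt7.png",cv2.resize(a,None,fx=7,fy=7,interpolation=cv2.INTER_CUBIC))
dk()
E
```

```text
clock: 9.07
tool_pos: [0.5483, 0.1785, 0.1494]
orientation: [180.0, -0.0, -21.9]
force: [-0.4, 0.8, -0.4]
opening: 0.0548
t 9.07 dock xyz mm [ -1.9   0.2 149.4] rpy [179.98  -0.   -21.92] F dock [-0.6  0.6 -0.4] open 54.8
t 9.18 dock xyz mm [-1.800e+00  1.000e-01  1.493e+02] rpy [ 1.7998e+02  1.0000e-02 -2.1960e+01] F dock [ 0.2  0.3 -0.2] open 62.5
```

View pics/zs7.png

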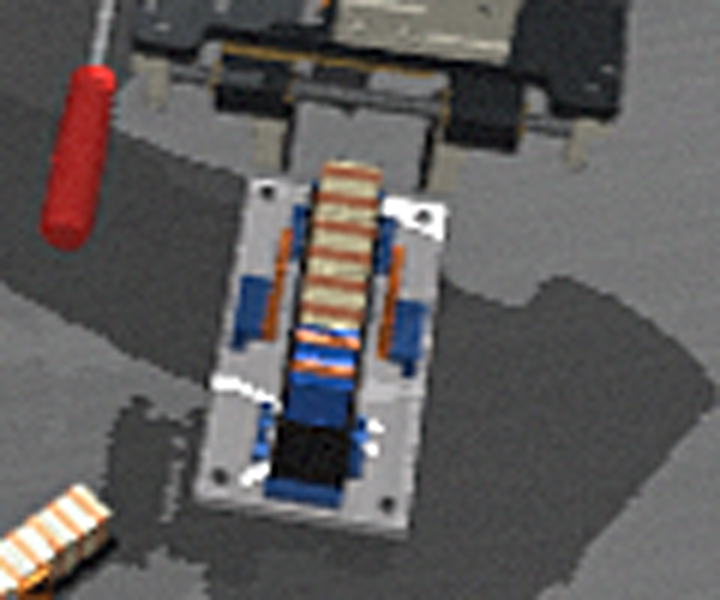

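View pics/zt7.png

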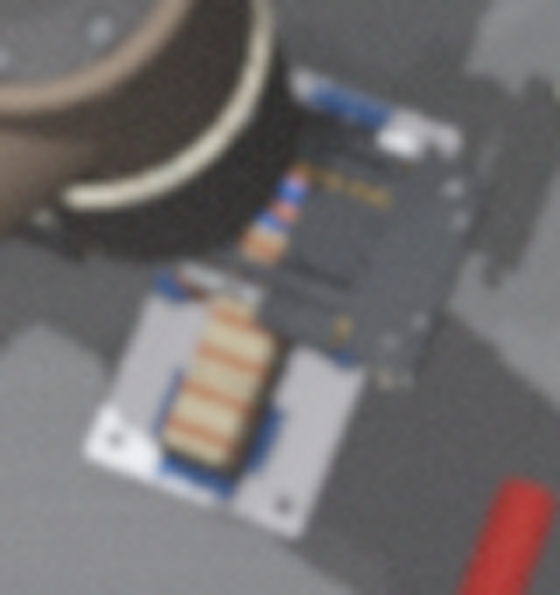

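The scene view shows blue directly against cream, with no gap near (328,328). The catches are at (277,285) and (393,300), with the fingers hovering above them. Now descending with the jaws open.

```bash
python3 -m pendant '[[0,0,0.0,0,0,0,1],[0,0,0.0,0,0,0,1],[0,0,0.02,0,0,0,1],[0,0,0.05,0,0,0,1],[0,0,0.08,0,0,0,1],[0,0,0.098,0,0,0,1],[0,0,0.106,0,0,0,1],[0,0,0.106,0,0,0,1],[0,0,0.106,0,0,0,1]]'
python3 - <<'E'
from h import *
from plant import snapshot
dk()
a=snapshot("scene")["image"]; cv2.imwrite("pics/zs8.png",cv2.resize(a[155:255,255:375],None,fx=6,fy=6,interpolation=cv2.INTER_CUBIC))
dk()
E
```

```text
clock: 10.3
tool_pos: [0.5484, 0.1789, 0.0444]
orientation: [-179.9, -0.0, -21.9]
force: [0.1, -1.3, 0.5]
opening: 0.088
t 10.3 dock xyz mm [-2.   0.6 44.4] rpy [-1.7994e+02 -5.0000e-02 -2.1920e+01] F dock [ 0.6 -1.2  0.5] open 88.0
t 10.35 dock xyz mm [-1.9  0.6 44.5] rpy [-1.7993e+02 -5.0000e-02 -2.1920e+01] F dock [-0.1  0.2 -0. ] open 87.6
```

View pics/zs8.png

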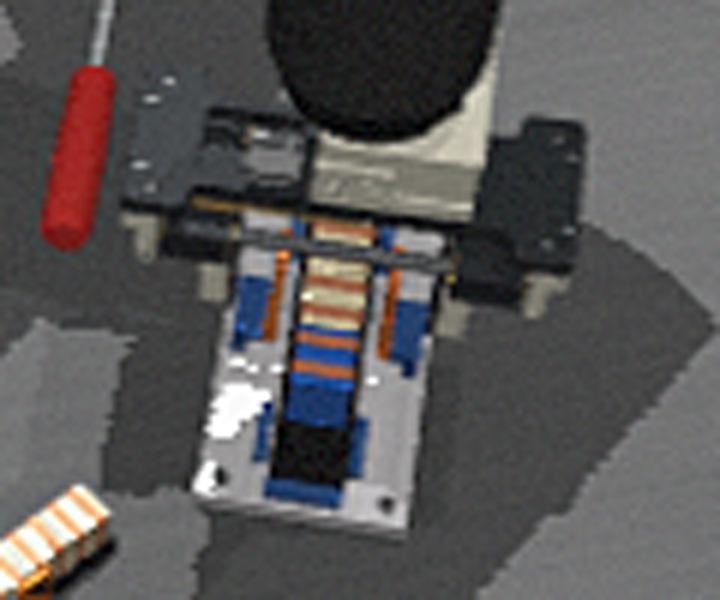

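```bash
python3 -m pendant '[[0,0,0.001,0,0,0,0.6],[0,0,0.001,0,0,0,0.4],[0,0,0.001,0,0,0,0.33],[0,0,0.001,0,0,0,0.28],[0,0,0.001,0,0,0,0.25],[0,0,0.001,0,0,0,0.25]]'
python3 -c "from h import *;dk()"
```

```text
clock: 11.1
tool_pos: [0.5481, 0.1787, 0.0427]
orientation: [-180.0, -0.0, -21.9]
force: [0.8, 0.7, 1.3]
opening: 0.0547
t 11.1 dock xyz mm [-2.2  0.3 42.7] rpy [-1.7998e+02 -2.0000e-02 -2.1920e+01] F dock [0.4 1.  1.3] open 54.7
```

Nearly centred: opening 54.7 mm with only about 1 N of side force. Now squeeze fully.

```bash
python3 -m pendant '[[0,0,0,0,0,0,0.18],[0,0,0,0,0,0,0.1],[0,0,0,0,0,0,0],[0,0,0,0,0,0,-1],[0,0,0,0,0,0,-1],[0,0,0,0,0,0,-1],[0,0,0,0,0,0,-1]]'
python3 - <<'E'
from h import *
from plant import snapshot
dk()
a=snapshot("scene")["image"]; cv2.imwrite("pics/zs9.png",cv2.resize(a[155:255,255:375],None,fx=6,fy=6,interpolation=cv2.INTER_CUBIC))
a=snapshot("top")["image"][135:220,165:245]; cv2.imwrite("pics/zt9.png",cv2.resize(a,None,fx=7,fy=7,interpolation=cv2.INTER_CUBIC))
dk()
E
```

```text
clock: 11.98
tool_pos: [0.5483, 0.1789, 0.0432]
orientation: [-179.9, -0.0, -21.9]
force: [-0.0, 1.8, 7.0]
opening: 0.0436
t 11.97 dock xyz mm [-2.   0.6 43.2] rpy [-1.7994e+02 -5.0000e-02 -2.1910e+01] F dock [-0.7  1.7  7. ] open 43.6
t 12.07 dock xyz mm [-2.   0.6 43.2] rpy [-1.7994e+02 -5.0000e-02 -2.1910e+01] F dock [0.2 1.4 6.3] open 43.8
```

View pics/zs9.png

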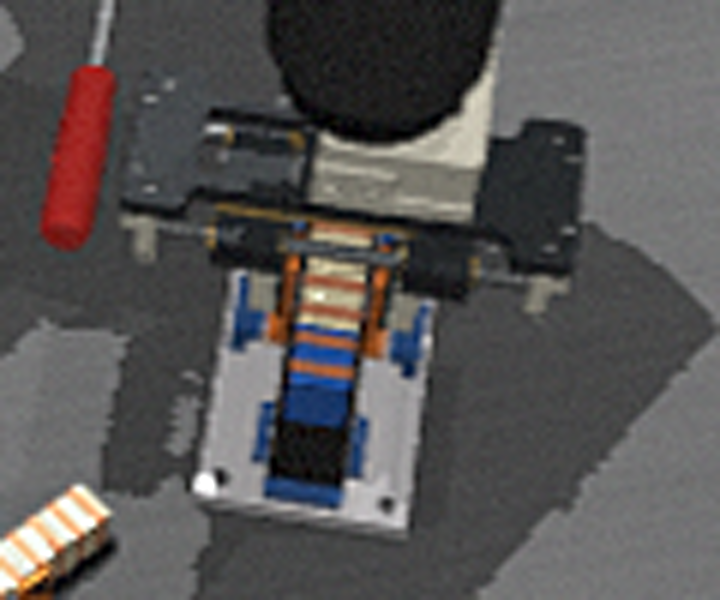

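Opening 43.7 mm, so both catches are fully in, and the module is still flush. Lift slowly and check early.

```bash
python3 -m pendant '[[0,0,-0.001,0,0,0,-1],[0,0,-0.003,0,0,0,-1],[0,0,-0.005,0,0,0,-1],[0,0,-0.008,0,0,0,-1],[0,0,-0.008,0,0,0,-1]]'
python3 - <<'E'
from h import *
from plant import snapshot
dk()
a=snapshot("scene")["image"]; cv2.imwrite("pics/zs10.png",cv2.resize(a[155:255,255:375],None,fx=6,fy=6,interpolation=cv2.INTER_CUBIC))
dk()
E
```

```text
clock: 12.7
tool_pos: [0.5472, 0.1779, 0.0505]
orientation: [179.9, 0.0, -21.9]
force: [-0.0, 0.0, -3.6]
opening: 0.0433
t 12.7 dock xyz mm [-2.8 -0.8 50.5] rpy [ 1.7992e+02  5.0000e-02 -2.1930e+01] F dock [-0.1  0.  -3.6] open 43.3
t 12.75 dock xyz mm [-2.8 -0.8 50.4] rpy [ 1.7992e+02  5.0000e-02 -2.1940e+01] F dock [-0.1 -0.1 -3.9] open 43.6
```

View pics/zs10.png

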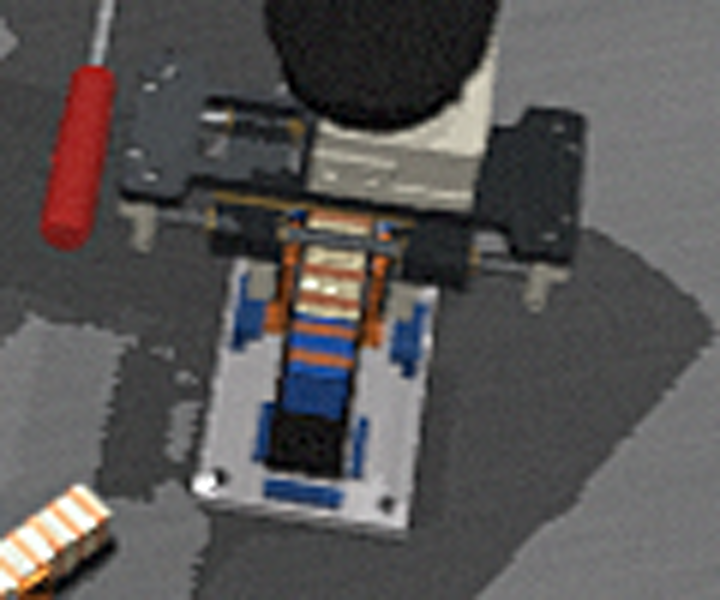

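The carrier is free: −3.7 N is about its weight, and its dark end has risen clear of the end stop. Continue the lift.

```bash
python3 -m pendant '[[0,0,-0.005,0,0,0,-1],[0,0,-0.013,0,0,0,-1],[0,0,-0.024,0,0,0,-1],[0,0,-0.036,0,0,0,-1],[0,0,-0.048,0,0,0,-1],[0,0,-0.06,0,0,0,-1],[0,0,-0.072,0,0,0,-1],[0,0,-0.081,0,0,0,-1],[0,0,-0.088,0,0,0,-1],[0,0,-0.092,0,0,0,-1],[0,0,-0.093,0,0,0,-1],[0,0,-0.093,0,0,0,-1]]'
python3 -m pendant '[[0,0,0,0,0,0,-1],[0,0,0,0,0,0,-1],[0,0,0,0,0,0,-1],[0,0,0,0,0,0,-1]]'
python3 - <<'E'
from h import *
from plant import snapshot
dk()
s=snapshot("scene")["image"]; cv2.imwrite("pics/s11.png",s); cv2.imwrite("pics/zs11.png",cv2.resize(s[135:245,255:375],None,fx=5.4,fy=5.4,interpolation=cv2.INTER_CUBIC))
a=snapshot("top")["image"]; cv2.imwrite("pics/t11.png",a); cv2.imwrite("pics/zt11.png",cv2.resize(a[125:220,155:255],None,fx=6,fy=6,interpolation=cv2.INTER_CUBIC))
dk()
E
```

```text
clock: 14.25
tool_pos: [0.5477, 0.1785, 0.1433]
orientation: [180.0, 0.0, -21.9]
force: [0.4, 0.4, -3.0]
opening: 0.0436
clock: 14.75
tool_pos: [0.5478, 0.1785, 0.1435]
orientation: [180.0, 0.0, -21.9]
force: [0.4, -1.0, -2.8]
opening: 0.0434
t 14.75 dock xyz mm [ -2.4   0.  143.5] rpy [ 1.7999e+02  1.0000e-02 -2.1940e+01] F dock [ 0.8 -0.8 -2.8] open 43.4
t 14.85 dock xyz mm [-2.400e+00  1.000e-01  1.435e+02] rpy [180.     0.   -21.93] F dock [ 0.3  1.6 -3.2] open 43.3
```

View pics/zs11.png

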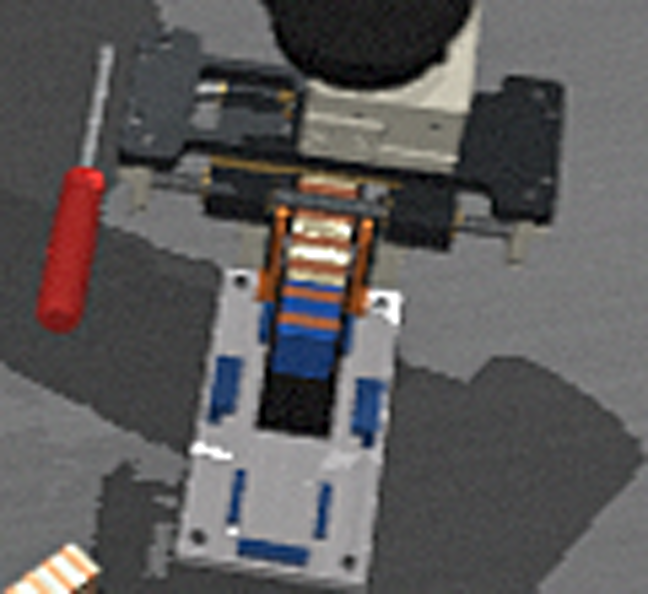

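View pics/zt11.png

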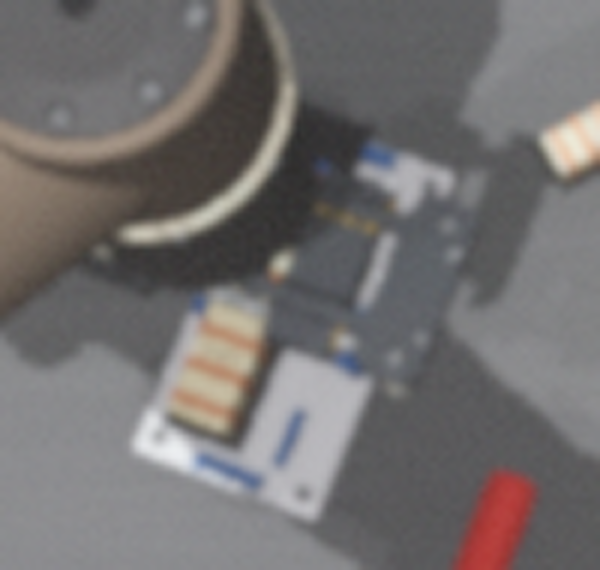

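View pics/s11.png

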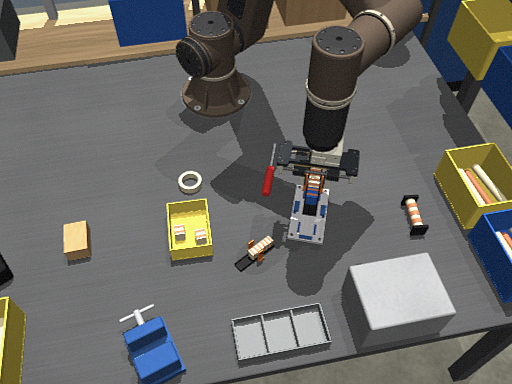

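```bash
python3 - <<'E'
from h import *
th=DOCK[2]; ux=np.array([np.cos(th),np.sin(th),0])
def cmp(n,a,b,z,nm):
    P=unproj(n,[a],z)[0]
    for lab,q in (("lift100",P+[0,0,.1]),("lift95",P+[0,0,.095]),("+2mm x",P+[0,0,.1]+.002*ux)): print(nm,lab,(proj(n,[q])[0]-b).round(2))
s7=lambda q:unz(q,6,(255,155)); s11=lambda q:unz(q,5.4,(255,135)); t7=lambda q:unz(q,7,(165,135)); t11=lambda q:unz(q,6,(155,125))
cmp("scene",s7((325,371)),s11((307,322)),.054,"band+x")
cmp("scene",s7((328,340)),s11((311,294)),.054,"band2")
for a,b in (((165,445),(168,420)),((232,467),(230,437))): cmp("top",t7(a),t11(b),.054,"row-x")
E
```

```text
band+x lift100 [1.2 0.3]
band+x lift95 [0.99 1.46]
band+x +2mm x [1.11 0.93]
band2 lift100 [0.96 0.16]
band2 lift95 [0.75 1.33]
band2 +2mm x [0.87 0.78]
row-x lift100 [ 0.02 -1.01]
row-x lift95 [ 0.32 -0.76]
row-x +2mm x [ 0.31 -1.71]
row-x lift100 [-0.02 -0.46]
row-x lift95 [ 0.24 -0.23]
row-x +2mm x [ 0.27 -1.17]
```

```bash
python3 -c "
from plant import ctrl
o=ctrl.get_obs(); print(o['clock'],o['qvel'].round(2)); print(ctrl.close_job())"
```

```text
14.85 [-0.1   0.02 -0.04 -0.05  0.04  0.05]
the job is handed in; nothing more can be done
None
```

I did the job in the order asked and handed it in at 14.85 s. The carrier is held still, about 10 cm above its seat, with both catches squeezed.

- **Blue module:** I pushed it along the trough with the shut fingers until the resistance rose to about 7 N. Both cameras then showed no gap to the cream row. The scene view still showed it flush after the lift.
- **Catches:** I squeezed both together. The opening reads 43.4 mm, where I expected 46 mm with both catches fully in. I took this as fully in, but could not explain the 2–3 mm difference.
- **Lift:** The tool rose from 43 to 143.5 mm. The hand carried only about 3 N, roughly the carrier's weight, and joint speeds were near zero.
- **Level:** The image points on the carrier fit a lift of about 100 mm to within about 1 px. That puts the tilt at no more than about 2 degrees, which is as fine as the pictures can show.
- **Other things on the bench:** In the last scene picture they look unmoved.

**Disagreement:** The two cameras differed by about 6 mm on where the dock lies along its length, more than the stated 2 mm. I used a value between the two, and relied on contact force for the push and on the catches' 24 mm width for the grip. Across the dock the cameras agreed, and the grip came out centred.

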